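# Clear the bark off the scale and zero it

### The job

Bits of bark have been left on the weighing plate. Take the scraper from its rest, wipe all five bits off the plate and well down into the catch tray beside it, so that none still leans on the scale (push them with the scraper only, and do not bear down hard on the scale), and stand the scraper back in its rest. Only then, with the plate bare, press the on/zero key fully down and let go, and after it the unit key in the same way; leave everything else on the table where it stands.

Things in the scene. Friction and masses are not known exactly. Their poses are not given: they have to be found in the camera images.
- scale: Flat digital scale, 200 x 150 x 32 mm, fixed. Origin: centre of its underside. Own x points from the key end (nearest the robot) to the far end, y to the left seen from the key end. Body top at z = 20.5 mm. The weighing plate covers x -40..90, y -68..68 mm, its top at z = 31.5 mm; it gives 1 mm under load. Keys and display are at the -x end.
- plate_center (a point): Centre of the top of the weighing plate (130 mm along the scale's x, 136 mm along its y).
- key_on_top (a point): Centre of the top of the on/zero key: round, 15 mm across, standing 3 mm proud of the scale's body, at the right of the display seen from the key end (scale frame -68, -50, 23.5 mm).
- key_unit_top (a point): Centre of the top of the unit key, the same round key at the left of the display (scale frame -68, +50, 23.5 mm).
- scale_key_on (a joint): Travel of the on/zero key: 0 released, 0.0012 m fully down; its spring takes about 5 N and pushes it back.
- scale_key_unit (a joint): Travel of the unit key: 0 released, 0.0012 m fully down; its spring takes about 5 N and pushes it back.
- tray: White shallow tray, fixed, against the left or right long side of the scale, axes parallel to it; 176 (x) x 141 (y) mm. Origin: centre of underside. Floor |y| < 41 mm at z = 3 mm; sides slope up to thin rims at y = +-70.5, z = 24 mm, one of them 2 mm beside the plate's edge and 8 mm below its top; end walls at x = +-88 mm, 3 mm thick, up to z = 31 mm.
- scraper: Bench scraper: a straight grey blade, 96 mm wide (its x), 4 mm thick (its y) and 42 mm tall, below a wooden grip 84 x 24 x 42 mm. Origin: middle of the blade's lower edge; z up. It starts upright in its rest.
- scraper_grip (a point): Middle of the scraper's grip, 69 mm above the blade's lower edge; pinch it here across its 24 mm (scraper y) with the fingers down.
- rest: Wooden rest of the scraper, fixed, at the left or right of the table: base 124 x 66 x 4 mm; two cheeks (116 mm along x, 26 mm over both) up to z = 48 mm with a slot 12 mm wide and 106 mm long (its x) between, open at the top. The blade hangs in the slot, the grip's shoulders sit on the cheeks; scraper origin then 6 mm above the rest's. Origin: centre of underside.
- chip_a: Bit of bark lying on the weighing plate, about 32 x 25 x 12 mm, irregular flat slab with a dark ridged top. Origin: centre of its underside.
- chip_b: Bit of bark lying on the weighing plate, about 31 x 23 x 14 mm, irregular flat slab with a dark ridged top. Origin: centre of its underside.
- chip_c: Bit of bark lying on the weighing plate, about 32 x 20 x 11 mm, irregular flat slab with a dark ridged top. Origin: centre of its underside.
- chip_d: Bit of bark lying on the weighing plate, about 29 x 24 x 13 mm, irregular flat slab with a dark ridged top. Origin: centre of its underside.
- chip_e: Bit of bark lying on the weighing plate, about 22 x 18 x 11 mm, irregular flat slab with a dark ridged top. Origin: centre of its underside.
- jar: Bystander: clear lidded rearing jar with dark filling, 102 mm across, 73 mm tall, close to the long side of the scale away from the tray. Origin: centre of its underside.
- hygrometer: Bystander: round dial hygrometer, 60 mm across, 19 mm tall, lying in front of the scale. Origin: underside.
- tweezers: Bystander: steel tweezers, 164 x 14 x 11 mm, lying along x in front of the scale. Origin: underside.
- dropper: Bystander: brown dropper bottle, 34 mm across, 102 mm tall, behind the scale. Origin: underside.
- label_roll: Bystander: roll of labels, 55 mm across, 25 mm tall, behind the scale. Origin: underside.
- canister: Bystander: square lidded canister, 68 x 58 x 113 mm, at the other side of the table from the rest. Origin: underside.
Mind the look-alikes: they are no part of the job. What is shaped like the scraper but turquoise is not meant.

How it is judged (in metres and radians):
On the way, in this order (a step that is already met when the one before it is completed fails the run):
1. all five bits of bark lie in the tray, clear of the scale (x of chip_a in the frame of tray between -0.086 and 0.086 m and y of chip_a in the frame of tray between -0.066 and 0.066 m and height (world z) of each of chip_a, chip_b, chip_c, chip_d, chip_e below 0.045 m and contact force between each of chip_a, chip_b, chip_c, chip_d, chip_e and scale below 0.02 N and x of chip_b in the frame of tray between -0.086 and 0.086 m and y of chip_b in the frame of tray between -0.066 and 0.066 m and x of chip_c in the frame of tray between -0.086 and 0.086 m and y of chip_c in the frame of tray between -0.066 and 0.066 m and x of chip_d in the frame of tray between -0.086 and 0.086 m and y of chip_d in the frame of tray between -0.066 and 0.066 m and x of chip_e in the frame of tray between -0.086 and 0.086 m and y of chip_e in the frame of tray between -0.066 and 0.066 m), for 0.2 s.
2. the scraper stands in its rest, released (x of scraper in the frame of rest between -0.01 and 0.01 m and y of scraper in the frame of rest between -0.01 and 0.01 m and z of scraper in the frame of rest below 0.012 m and angle between scraper's own z axis and vertical below 0.12 rad and angle between the x axis of scraper and the x axis of rest, either way round below 0.15 rad and contact force between the fingers and scraper below 0.05 N), for 0.2 s.
3. the on/zero key alone is pressed down (value of joint scale_key_on above 0.0008 m and value of joint scale_key_unit below 0.0004 m), for 0.05 s.
4. the on/zero key is up again and the unit key alone is pressed down (value of joint scale_key_unit above 0.0008 m and value of joint scale_key_on below 0.0004 m), for 0.05 s.
At the end, for the whole second after the job is handed in: All five bits of bark lie still in the tray (origins within 86 mm in its x and 66 mm in its y, below 45 mm), clear of the scale; the scraper stands in its rest (origin within 10 mm sideways, under 12 mm up, tilt under 0.12 rad, turned under 0.15 rad); both keys are up (all of step 1 and x of scraper in the frame of rest between -0.01 and 0.01 m and y of scraper in the frame of rest between -0.01 and 0.01 m and z of scraper in the frame of rest below 0.012 m and angle between scraper's own z axis and vertical below 0.12 rad and angle between the x axis of scraper and the x axis of rest, either way round below 0.15 rad and value of joint each of scale_key_on, scale_key_unit below 0.0004 m and linear speed of each of scraper, chip_a, chip_b, chip_c, chip_d, chip_e below 0.02 m/s); the robot touches nothing.
It fails at once if a bit of bark is touched by the robot instead of the scraper (contact force between any of the arm, the fingers and chip_a above 0.1 N or contact force between any of the arm, the fingers and chip_b above 0.1 N or contact force between any of the arm, the fingers and chip_c above 0.1 N or contact force between any of the arm, the fingers and chip_d above 0.1 N or contact force between any of the arm, the fingers and chip_e above 0.1 N).
It fails at once if a key is pressed before all the bark lies in the tray (value of joint any of scale_key_on, scale_key_unit above 0.0006 m and not ((x of chip_a in the frame of tray between -0.086 and 0.086 m and y of chip_a in the frame of tray between -0.066 and 0.066 m and height (world z) of chip_a below 0.045 m and contact force between chip_a and scale below 0.02 N) and (x of chip_b in the frame of tray between -0.086 and 0.086 m and y of chip_b in the frame of tray between -0.066 and 0.066 m and height (world z) of chip_b below 0.045 m and contact force between chip_b and scale below 0.02 N) and (x of chip_c in the frame of tray between -0.086 and 0.086 m and y of chip_c in the frame of tray between -0.066 and 0.066 m and height (world z) of chip_c below 0.045 m and contact force between chip_c and scale below 0.02 N) and (x of chip_d in the frame of tray between -0.086 and 0.086 m and y of chip_d in the frame of tray between -0.066 and 0.066 m and height (world z) of chip_d below 0.045 m and contact force between chip_d and scale below 0.02 N) and (x of chip_e in the frame of tray between -0.086 and 0.086 m and y of chip_e in the frame of tray between -0.066 and 0.066 m and height (world z) of chip_e below 0.045 m and contact force between chip_e and scale below 0.02 N))).
It fails at once if the scraper bears on the scale with more than 25 N (contact force between scraper and scale above 25 N).
It fails at once if a bystander (jar, hygrometer, tweezers, dropper, label roll, canister) is moved by more than 30 mm or tipped (distance of any of jar, hygrometer, tweezers, dropper, label_roll, canister from where it was at the start of the episode above 0.03 m or angle between any of jar, hygrometer, tweezers, dropper, label_roll, canister's own z axis and vertical above 0.5 rad).
It also fails if it takes over 72 s, if anything falls off the work surface, if the arm or the gripper's body presses on something with over 40 N, if the wrist force passes 120 N, or if a joint passes its speed limit or range.

### The arm

A 6-joint arm with a two-finger parallel gripper is mounted at the origin on a cart in front of the work surface, level with it; the furniture and walls round the work are solid. World frame = base frame: x ahead of the robot, y to its left, z up, the work surface at z = 0. Lengths are in m, angles in degrees, forces in N, time in s.
With the tool pointing down it reaches from about 0.35 to 1 m from the base axis. Payload 7.1 kg.
Tool frame: the origin (TCP) lies midway between the tips of the shut fingers; the grasp point (between the pads) lies 19 mm behind it; z points along the fingers, y is the line along which they close (so a half turn about z gives the same grasp; the last joint's range is limited). The gripper opens to 85 mm and grips with 20 to 120 N. Pads are 22 mm wide; open, the fingers measure 114 mm over their backs; the gripper's body (76 mm by 85 mm) begins 54 mm behind the grasp point. The pads swing forward as they close: fully open they stand 13 mm farther back than shut.
Start: joints at [62.223, 24.242, 93.386, -0, 62.372, -1.089], TCP at [0.281, 0.558, 0.231] pointing down, gripper open.
Joint ranges: [-172.04, 172.04], [-51.8, 120.97], [4.93, 147.93], [-75.15, 255.16], [6.16, 154.13], [-145.62, 145.62]. Speed limits (degrees/s): [136.94, 136.94, 172.46, 180, 180, 180].

### API

Orientations are given as [roll, pitch, yaw] about the fixed x, y, z axes, in that order (R = Rz(yaw) Ry(pitch) Rx(roll)).
In Python, from plant import manip gives the robot as it stands. The module is installed in compiled form; this text tells all that it offers.
- The arm moves only by the shell command python3 -m pendant 'ROWS' [OPENING] [FORCE]. ROWS is JSON, a list of rows, each an object of numbers: "dx", "dy", "dz": the shift along the tool's x, y, z in units of 0.05 m (1.0 is 0.05 m); "rx", "ry", "rz": the turn, a rotation vector about the tool's x, y, z in units of pi/2 rad (1.0 is pi/2 rad). A call has 1 to 8 rows; each row shifts and turns the commanded pose from where the row before left it, along the tool's axes as they then stand; what a row does not reach is not made up. A row lasts 1/10 s, in which the tool goes at most 50 mm and 8.59 degrees, less where a joint would pass 70% of its speed; a pose out of reach is approached as far as the arm can. A call with a number of a shift or a turn outside -1 to 1 is refused whole. A call with a gripper value outside its range is refused whole. OPENING is the opening, from 0 (shut) to 1 (fully open), set as the call begins (- or left out, the last holds). The fingers move at their own pace and stop on an object; FORCE is the grip in N (left out, the last holds). Time passes only in rows, so rows that do not move let the fingers close. It gives the time, the measured TCP pose, the force, the opening and the grip force at its end, in the units of the state.
- manip.get_obs(): the state, without advancing time (a new reading comes with each control period).
- manip.get_image(name): name is "side" or "top" or "wrist"; returns a dict with "frame" (384x512x3 uint8, red, green, blue), "mtx" (3x3 intrinsics, pixels), "world_to_cam" (4x4, takes a point from world to camera coordinates); the wrist camera has in their place "mount" (4x4, takes a point from camera to tool coordinates, whose origin is the TCP and whose axes are the flange's). Camera axes: x right, y down, z forward; pixel columns grow to the right and rows downward; lengths in m; the calibration is good to about 2 mm. A picture is of the moment at which its call begins: read the wrist's pose just before it. There is no depth.
- manip.finish_job(): hands the job in; it is judged then, once.
The state is a dict: "time_s": time; "qpos": joint angles; "dq": joint speeds; "tau": joint torques, N m; "eef_pos": TCP position; "tcp_rot": TCP orientation; "wrist_force": force on the tool from outside, world axes, zero at the start; "wrist_torque": the same for the moment, N m; "grip_width": finger opening in m; "grasp_force": force on a finger pad.
Only numpy, scipy, OpenCV 4.12 (cv2) and the standard library are available. Lean on these libraries where they do the work, as an engineer would, in place of code of your own. Each camera call takes 0.05 s, during which the arm holds its last target. There are 200 camera calls.

## Working session

There is one attempt and no reset: what is moved stays moved. The work goes in short steps, Python scripts to look and compute and a shell command to move; the robot and the scene stay as the last step left them, time stands still between calls to the robot, and variables do not carry over. Pictures are saved under pics/ and viewed, at most 10 in all, crops included, and the job is handed in when it is done.

```bash
mkdir -p pics
python3 - <<'E'
from plant import manip
import cv2,json
o=manip.get_obs();print(o)
for n in("top","side"):
    d=manip.get_image(n);cv2.imwrite(f"pics/{n}0.png",cv2.resize(d["frame"][:,:,::-1],(800,600),interpolation=cv2.INTER_CUBIC));print(n,d["mtx"].tolist(),d["world_to_cam"].round(4).tolist())
d=manip.get_image("wrist");print(d["mount"].round(4).tolist())
E
```

```text
{'time_s': 0.0, 'qpos': array([ 6.22232286e+01,  2.42858890e+01,  9.34335311e+01, -4.69094948e-04,
        6.23724158e+01, -1.08913456e+00]), 'dq': array([-0.01541069,  0.01226798, -0.03699871, -0.05147242, -0.02362189,
        0.02267246]), 'tau': array([ 2.15607611e-04, -5.57382703e+01, -2.81740701e+01,  3.19872879e-05,
        7.37749273e-03,  4.50426512e-06]), 'eef_pos': array([0.2804225 , 0.55792193, 0.23051542]), 'tcp_rot': array([-1.79908173e+02, -1.33041758e-03,  1.53312580e+02]), 'wrist_force': array([-0.62409705,  1.24411822, -0.12779711]), 'wrist_torque': array([ 0.00831256, -0.02640415,  0.00544877]), 'grasp_force': 0.0, 'grip_width': 0.08541224777351891}
top [[376.85794480764247, 0.0, 259.1838140347585], [0.0, 376.85794480764247, 198.0832401873724], [0.0, 0.0, 1.0]] [[-0.007, -1.0, 0.0013, -0.0055], [-0.9874, 0.0067, -0.1583, 0.5261], [0.1583, -0.0024, -0.9874, 1.019], [0.0, 0.0, 0.0, 1.0]]
side [[380.1609155296231, 0.0, 260.8979483589441], [0.0, 380.1609155296231, 193.11934232971686], [0.0, 0.0, 1.0]] [[0.9688, -0.2479, -0.0046, -0.5074], [-0.1646, -0.6293, -0.7595, 0.1403], [0.1854, 0.7366, -0.6505, 1.221], [0.0, 0.0, 0.0, 1.0]]
[[0.001, -0.9572, -0.2896, 0.0732], [1.0, 0.0012, -0.0007, 0.0006], [0.001, -0.2896, 0.9572, -0.1425], [0.0, 0.0, 0.0, 1.0]]
```

View pics/top0.png

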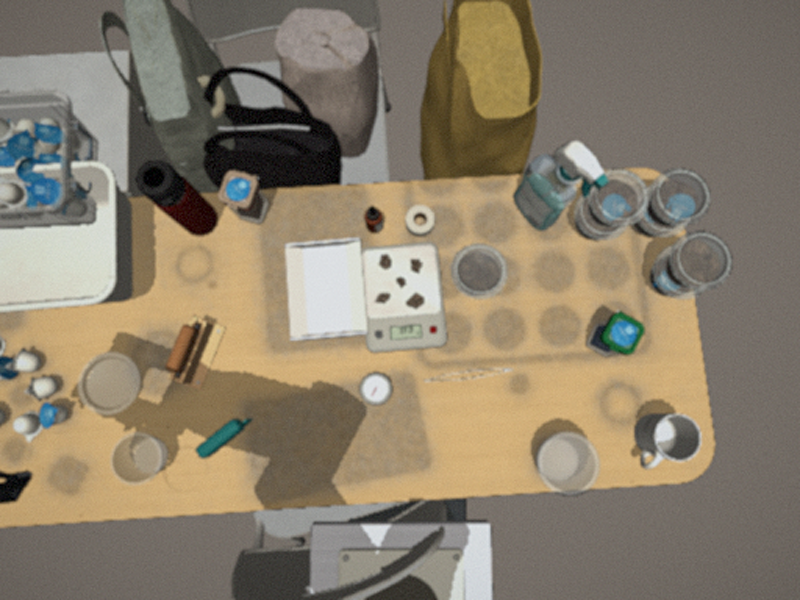

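View pics/side0.png

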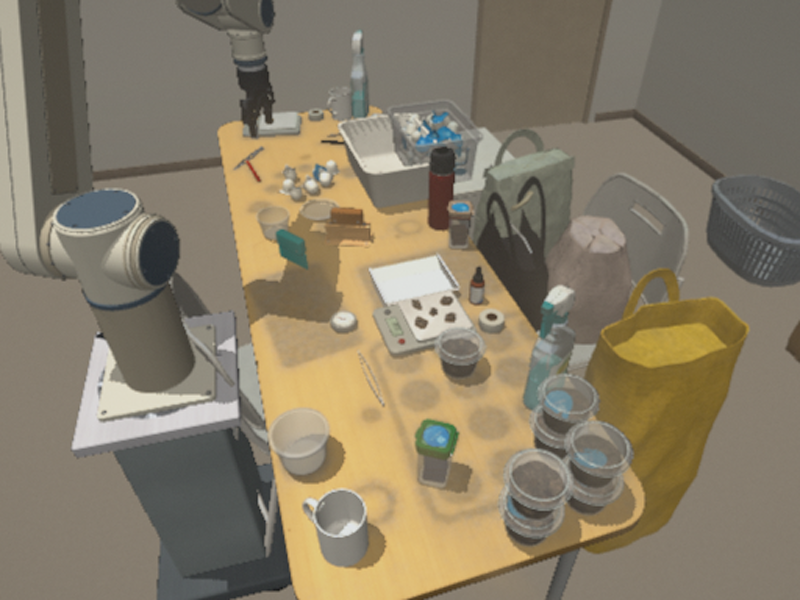

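The top view shows the tray at (325,288), the scale at (403,297) with keys towards the robot, on/zero key (433,329), unit key (378,334). The wooden scraper sits in its rest at (190,350). The turquoise look-alike is at (222,437).

```bash
cat > h.py <<'E'
from plant import manip
import numpy as np,cv2
from scipy.spatial.transform import Rotation as R
def cam(n):
    o=manip.get_obs();d=manip.get_image(n)
    if n=="wrist":
        T=np.eye(4);T[:3,:3]=R.from_euler('xyz',o["tcp_rot"],degrees=True).as_matrix();T[:3,3]=o["eef_pos"]
        W=np.linalg.inv(T@d["mount"])
    else: W=d["world_to_cam"]
    return d["frame"],d["mtx"],W
def ray(K,W,uv,z):
    C=np.linalg.inv(W);v=C[:3,:3]@np.linalg.solve(K,[uv[0],uv[1],1]);p=C[:3,3];return p+v*(z-p[2])/v[2]
def proj(K,W,P):
    P=np.atleast_2d(P);q=(W[:3,:3]@P.T+W[:3,3:]);q=K@q;return (q[:2]/q[2]).T
E
python3 - <<'E'
from h import *
f,K,W=cam("top")
np.savez("top.npz",f=f,K=K,W=W)
c=lambda x0,x1,y0,y1:cv2.resize(f[y0:y1,x0:x1,::-1],None,fx=5,fy=5,interpolation=cv2.INTER_CUBIC)
a=c(180,288,148,228);b=c(98,148,198,254)
im=np.zeros((400,790,3),np.uint8);im[:400,:540]=a;im[:280,540:790]=b
cv2.imwrite("pics/crop.png",im)
for uv,z in(((288,240),.031),((360,238),.024),((290,339),.031),((403,268),.0315),((433,329),.0235),((378,334),.0235),((180,349),.09),((188,352),.09)):print(uv,ray(K,W,np.array(uv)*.64,z).round(4))
E
```

```text
(288, 240) [0.6598 0.2069 0.031 ]
(360, 238) [0.6648 0.0739 0.024 ]
(290, 339) [0.4753 0.1987 0.031 ]
(403, 268) [ 0.6051 -0.0061  0.0315]
(433, 329) [ 0.4926 -0.0601  0.0235]
(378, 334) [0.4841 0.0402 0.0235]
(180, 349) [0.4529 0.3738 0.09  ]
(188, 352) [0.4477 0.36   0.09  ]
```

View pics/crop.png

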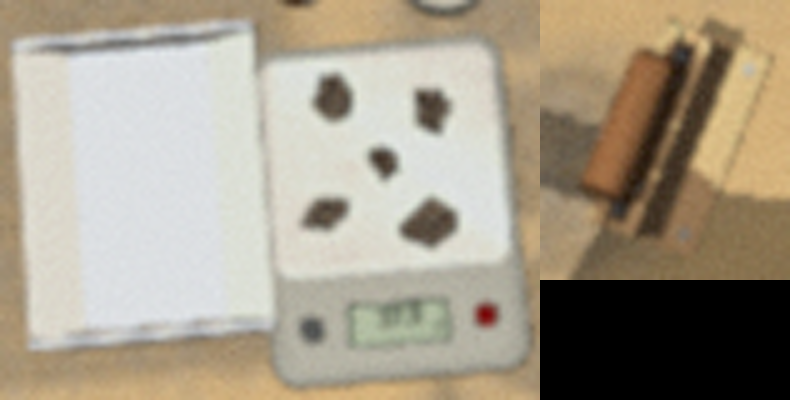

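The crop shows the keys at (311,329) and (486,315) and the plate corners at (265,60), (493,45), (510,262), (282,280). The grip top is centred at about (628,125), with the blade ends at (683,50) and (618,210).

Run:
```python
from h import *
d=np.load("top.npz");K,W=d["K"],d["W"]
L=lambda u,v,z:ray(K,W,(180+u/5,148+v/5),z)
G=lambda u,v,z:ray(K,W,(98+(u-540)/5,198+v/5),z)
u=L(311,329,.0235);o=L(486,315,.0235);p=[L(a,b,.0315) for a,b in((265,60),(493,45),(510,262),(282,280))]
print("keys",u,o,np.linalg.norm(u-o));y=(u-o)/np.linalg.norm(u-o);print("yaw",np.degrees(np.arctan2(-y[0],y[1])))
print("plate",np.mean(p,0),[np.linalg.norm(p[i]-p[i-1]).round(4) for i in range(4)], "yaws",[np.degrees(np.arctan2(*(p[i]-p[j])[1::-1])).round(1) for i,j in((0,3),(1,2))])
y=np.array(y); x=np.array([y[1],-y[0],0]);print("plate from keys",(u+o)/2+x*.093)
g=[G(a,b,.096) for a,b in((640,50),(672,58),(620,200),(582,186))];print("grip",np.mean(g,0),[np.degrees(np.arctan2(*(g[i]-g[j])[1::-1])).round(1) for i,j in((0,3),(1,2))])
b=[G(683,50,.048),G(618,210,.048)];print("blade",np.mean(b,0),np.linalg.norm(b[0]-b[1]),np.degrees(np.arctan2(*(b[0]-b[1])[1::-1])))
t=[L(a,c,z) for a,c,z in((14,40,.024),(252,22,.024),(276,330,.024),(30,348,.024))];print("tray",np.mean(t,0))
```

```text
keys [0.48401596 0.03940458 0.0235    ] [ 0.49135527 -0.06030733  0.0235    ] 0.09998165441844711
yaw 4.2096718923062015
plate [ 0.57977828 -0.00476848  0.0315    ] [np.float64(0.1289), np.float64(0.1322), np.float64(0.1274), np.float64(0.1298)] yaws [np.float64(4.5), np.float64(3.5)]
plate from keys [ 0.58043471 -0.00362457  0.0235    ]
grip [0.45432049 0.37023942 0.096     ] [np.float64(-20.4), np.float64(-17.4)]
blade [0.45535199 0.37605737 0.048     ] 0.0938907618405225 -19.53681555926547
tray [0.56923112 0.13614548 0.024     ]
```

```bash
python3 -m pendant '[{"dx":-0.8,"dy":-0.29},{"dx":-0.8,"dy":-0.29},{"dx":-0.8,"dy":-0.29},{"dx":-0.8,"dy":-0.29},{"dx":-0.8,"dy":-0.29},{"dx":-0.8,"dy":-0.29},{"rz":-0.08},{}]' 1
python3 - <<'E'
from h import *
o=manip.get_obs();print(o["eef_pos"],o["tcp_rot"],o["qpos"])
f,K,W=cam("wrist");np.savez("w1.npz",f=f,K=K,W=W)
cv2.imwrite("pics/w1.png",cv2.resize(f[:,:,::-1],(800,600),interpolation=cv2.INTER_CUBIC))
E
```

```text
[0.28052435 0.55813561 0.23083675] [-1.79947044e+02 -1.62996140e-03  1.53310716e+02] [ 6.22235962e+01  2.42685292e+01  9.34142605e+01  7.05390072e-04
  6.23701878e+01 -1.08744822e+00]$[0]: bad value
```

View pics/w1.png

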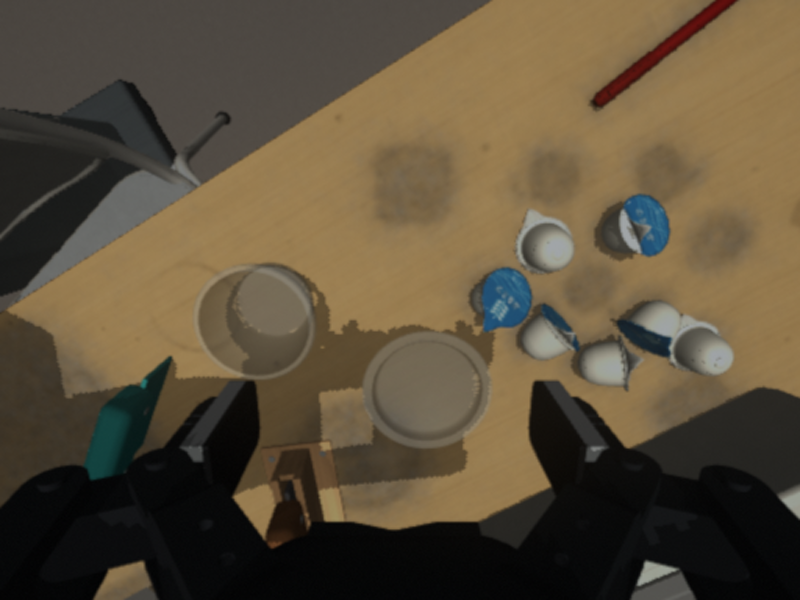

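The move was refused, so the picture still shows the start pose, with the rest at the lower left (290,500). I'll retry with all six keys in each row.

```bash
python3 -m pendant '[{"dx":-0.8,"dy":-0.29,"dz":0,"rx":0,"ry":0,"rz":0},{"dx":-0.8,"dy":-0.29,"dz":0,"rx":0,"ry":0,"rz":0},{"dx":-0.8,"dy":-0.29,"dz":0,"rx":0,"ry":0,"rz":0},{"dx":-0.8,"dy":-0.29,"dz":0,"rx":0,"ry":0,"rz":0},{"dx":-0.8,"dy":-0.29,"dz":0,"rx":0,"ry":0,"rz":0},{"dx":-0.8,"dy":-0.29,"dz":0,"rx":0,"ry":0,"rz":0},{"dx":0,"dy":0,"dz":0,"rx":0,"ry":0,"rz":-0.08},{"dx":0,"dy":0,"dz":0,"rx":0,"ry":0,"rz":0}]' 1 30
python3 - <<'E'
from h import *
o=manip.get_obs();print(o["eef_pos"],o["tcp_rot"],o["qpos"])
E
```

```text
time_s: 1.05
eef_pos: [0.4568, 0.3718, 0.2312]
tcp_rot: [-180.0, -0.0, 160.4]
wrist_force: [0.6, 0.9, 0.7]
grip_width: 0.0856
grasp_force: 0.0
[0.45682385 0.37181011 0.23123303] [-1.79992329e+02 -1.12458020e-02  1.60443064e+02] [ 3.79818350e+01  2.12499454e+01  9.80640305e+01  6.15949347e-03
  6.06985327e+01 -3.24642445e+01]
```

Run:
```python
from h import *
f,K,W=cam("wrist");np.savez("w1.npz",f=f,K=K,W=W)
# overlay predicted grip top & rest
im=f[:,:,::-1].copy()
im=cv2.resize(im,(800,600),interpolation=cv2.INTER_CUBIC)
a=np.radians(-19.5);X=np.array([np.cos(a),np.sin(a),0]);Y=np.array([-X[1],X[0],0]);c=np.array([.4545,.373,0])
for hx,hy,z,col in((.042,.012,.096,(0,255,0)),(.062,.033,.004,(255,0,0))):
    P=[c+sx*hx*X+sy*hy*Y+[0,0,z] for sx,sy in((1,1),(1,-1),(-1,-1),(-1,1))]
    cv2.polylines(im,[(proj(K,W,P)/.64).round().astype(int)],True,col,1)
cv2.imwrite("pics/w2.png",im)
```

```text
(no output)
```

View pics/w2.png

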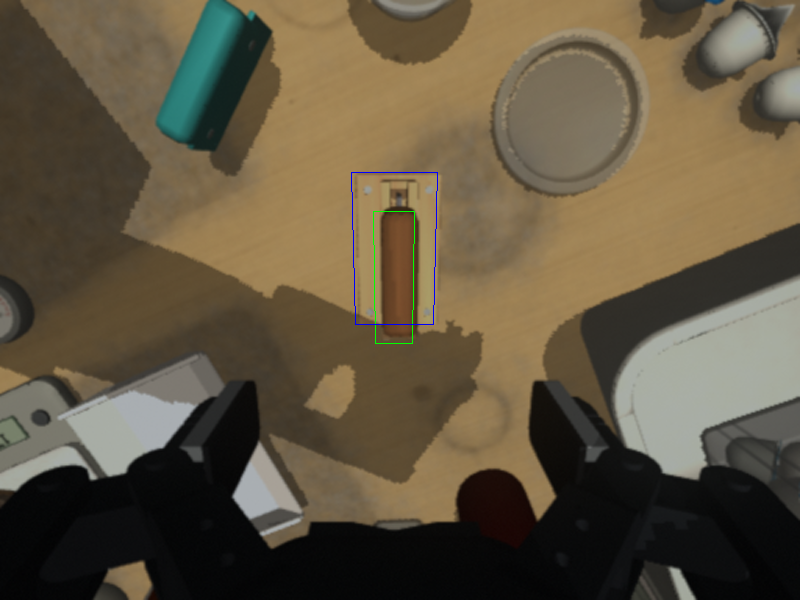

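The grip spans columns 381–418 and rows 207–337, about 5 px right of and 4 px above my prediction. That puts it about +3 mm in tool y and +4.5 mm in tool x from the TCP. I'll shift, descend and grip.

```bash
python3 -m pendant '[{"dx":0.09,"dy":0.06,"dz":0,"rx":0,"ry":0,"rz":0},{"dx":0,"dy":0,"dz":0.7,"rx":0,"ry":0,"rz":0},{"dx":0,"dy":0,"dz":0.7,"rx":0,"ry":0,"rz":0},{"dx":0,"dy":0,"dz":0.7,"rx":0,"ry":0,"rz":0},{"dx":0,"dy":0,"dz":0.7,"rx":0,"ry":0,"rz":0},{"dx":0,"dy":0,"dz":0.4,"rx":0,"ry":0,"rz":0},{"dx":0,"dy":0,"dz":0.28,"rx":0,"ry":0,"rz":0},{"dx":0,"dy":0,"dz":0,"rx":0,"ry":0,"rz":0}]' 1
Z='{"dx":0,"dy":0,"dz":0,"rx":0,"ry":0,"rz":0}'
python3 -m pendant '[{"dx":0,"dy":0,"dz":0,"rx":0,"ry":0,"rz":0},{"dx":0,"dy":0,"dz":0,"rx":0,"ry":0,"rz":0},{"dx":0,"dy":0,"dz":0,"rx":0,"ry":0,"rz":0},{"dx":0,"dy":0,"dz":0,"rx":0,"ry":0,"rz":0},{"dx":0,"dy":0,"dz":0,"rx":0,"ry":0,"rz":0},{"dx":0,"dy":0,"dz":0,"rx":0,"ry":0,"rz":0}]' 0 60
```

```text
time_s: 1.9
eef_pos: [0.4513, 0.3773, 0.0556]
tcp_rot: [-179.8, -0.1, 160.5]
wrist_force: [1.1, -0.2, 0.1]
grip_width: 0.0857
grasp_force: 0.0
time_s: 2.5
eef_pos: [0.4534, 0.3776, 0.0583]
tcp_rot: [179.9, 0.0, 160.5]
wrist_force: [-0.7, -0.4, 5.6]
grip_width: 0.0231
grasp_force: 59.6
```

```bash
python3 -m pendant '[{"dx":0,"dy":0,"dz":-0.5,"rx":0,"ry":0,"rz":0},{"dx":0,"dy":0,"dz":-0.8,"rx":0,"ry":0,"rz":0},{"dx":0,"dy":0,"dz":-0.8,"rx":0,"ry":0,"rz":0},{"dx":0,"dy":0,"dz":0,"rx":0,"ry":0,"rz":-0.088},{"dx":0,"dy":0,"dz":0,"rx":0,"ry":0,"rz":-0.088},{"dx":0,"dy":0,"dz":0,"rx":0,"ry":0,"rz":-0.088},{"dx":0,"dy":0,"dz":0,"rx":0,"ry":0,"rz":0},{"dx":0,"dy":0,"dz":0,"rx":0,"ry":0,"rz":0}]'
```

```text
time_s: 3.3
eef_pos: [0.4527, 0.3771, 0.1623]
tcp_rot: [-180.0, -0.0, -175.9]
wrist_force: [0.0, 0.3, -1.1]
grip_width: 0.0229
grasp_force: 59.0
```

```bash
python3 -m pendant '[{"dx":-0.2,"dy":-0.75,"dz":0,"rx":0,"ry":0,"rz":0},{"dx":-0.2,"dy":-0.75,"dz":0,"rx":0,"ry":0,"rz":0},{"dx":-0.2,"dy":-0.75,"dz":0,"rx":0,"ry":0,"rz":0},{"dx":-0.2,"dy":-0.75,"dz":0,"rx":0,"ry":0,"rz":0},{"dx":-0.2,"dy":-0.75,"dz":0,"rx":0,"ry":0,"rz":0},{"dx":-0.2,"dy":-0.75,"dz":0,"rx":0,"ry":0,"rz":0},{"dx":-0.2,"dy":-0.75,"dz":0,"rx":0,"ry":0,"rz":0},{"dx":-0.2,"dy":-0.75,"dz":0,"rx":0,"ry":0,"rz":0}]'
python3 -m pendant '[{"dx":-0.2,"dy":-0.75,"dz":0,"rx":0,"ry":0,"rz":0},{"dx":-0.2,"dy":-0.75,"dz":0,"rx":0,"ry":0,"rz":0},{"dx":-0.2,"dy":-0.75,"dz":0,"rx":0,"ry":0,"rz":0},{"dx":-0.2,"dy":-0.75,"dz":0,"rx":0,"ry":0,"rz":0},{"dx":0,"dy":0,"dz":0,"rx":0,"ry":0,"rz":0},{"dx":0,"dy":0,"dz":0,"rx":0,"ry":0,"rz":0}]'
python3 - <<'E'
from h import *
f,K,W=cam("top");np.savez("t2.npz",f=f,K=K,W=W)
c=lambda x0,x1,y0,y1:cv2.resize(f[y0:y1,x0:x1,::-1],None,fx=5,fy=5,interpolation=cv2.INTER_CUBIC)
g,K,W=cam("side")
d=cv2.resize(g[155:245,220:320,::-1],None,fx=4,fy=4,interpolation=cv2.INTER_CUBIC)
im=np.zeros((400,800,3),np.uint8);im[:,:400]=cv2.resize(f[130:230,190:290,::-1],None,fx=4,fy=4,interpolation=cv2.INTER_CUBIC);im[:360,400:]=d
cv2.imwrite("pics/t2.png",im)
E
```

```text
time_s: 4.1
eef_pos: [0.5552, 0.0824, 0.1623]
tcp_rot: [-180.0, -0.0, -175.9]
wrist_force: [0.3, 1.0, -1.0]
grip_width: 0.0235
grasp_force: 59.2
time_s: 4.7
eef_pos: [0.6058, -0.0633, 0.162]
tcp_rot: [180.0, -0.0, -176.0]
wrist_force: [-0.5, 0.4, -1.5]
grip_width: 0.023
grasp_force: 59.4
```

View pics/t2.png

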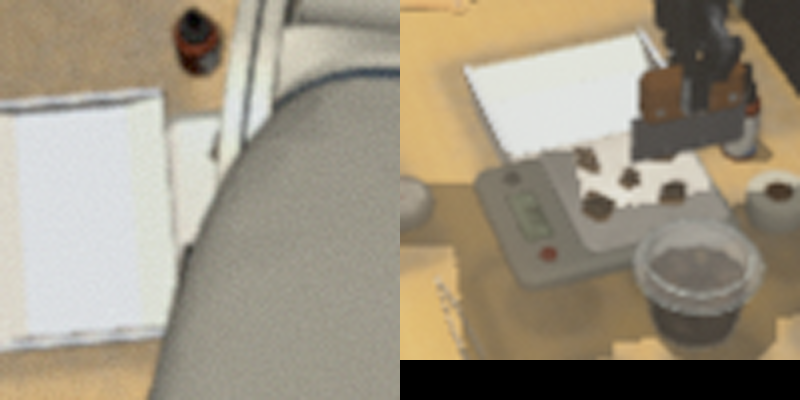

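The side crop shows the scraper held upright and level above the plate, with all five chips in place. I'll lower it to just above the plate.

```bash
python3 -m pendant '[{"dx":0,"dy":0,"dz":0.6,"rx":0,"ry":0,"rz":0},{"dx":0,"dy":0,"dz":0.5,"rx":0,"ry":0,"rz":0},{"dx":0,"dy":0,"dz":0.3,"rx":0,"ry":0,"rz":0},{"dx":0,"dy":0,"dz":0.1,"rx":0,"ry":0,"rz":0},{"dx":0,"dy":0,"dz":0,"rx":0,"ry":0,"rz":0},{"dx":0,"dy":0,"dz":0,"rx":0,"ry":0,"rz":0}]'
python3 - <<'E'
from h import *
g,K,W=cam("side")
o=manip.get_obs();print(o["eef_pos"],o["wrist_force"])
im=cv2.resize(g[155:230,230:330,::-1],None,fx=7,fy=7,interpolation=cv2.INTER_CUBIC)
cv2.imwrite("pics/s3.png",im)
E
```

```text
time_s: 5.4
eef_pos: [0.6067, -0.0624, 0.0883]
tcp_rot: [-180.0, 0.1, -175.7]
wrist_force: [-0.2, -1.0, -1.3]
grip_width: 0.023
grasp_force: 59.4
[ 0.60683958 -0.06250769  0.08847024] [ 0.23671415  0.64248378 -0.86892859]
```

View pics/s3.png

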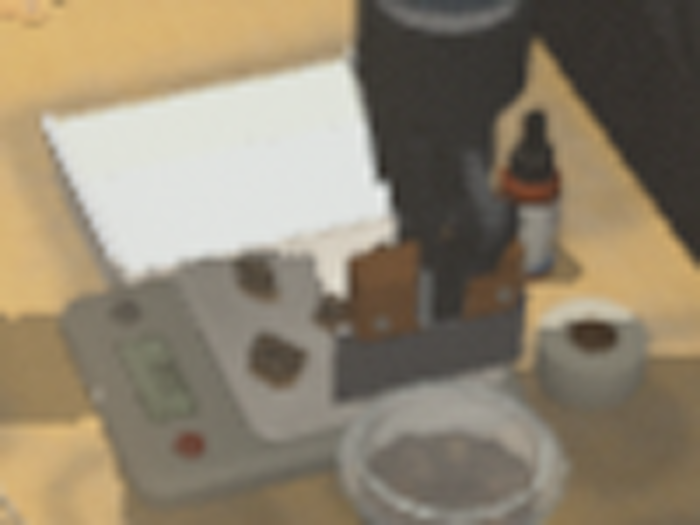

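The blade is on the plate's right margin, clear of the chips and the jar. I'll lower it 2.5 mm more and sweep lane A.

```bash
python3 -m pendant '[{"dx":0,"dy":0,"dz":0.05,"rx":0,"ry":0,"rz":0},{"dx":0,"dy":0.2,"dz":0,"rx":0,"ry":0,"rz":0},{"dx":0,"dy":0.3,"dz":0,"rx":0,"ry":0,"rz":0},{"dx":0,"dy":0.3,"dz":0,"rx":0,"ry":0,"rz":0},{"dx":0,"dy":0.3,"dz":0,"rx":0,"ry":0,"rz":0},{"dx":0,"dy":0.3,"dz":0,"rx":0,"ry":0,"rz":0},{"dx":0,"dy":0.3,"dz":0,"rx":0,"ry":0,"rz":0}]'
python3 -m pendant '[{"dx":0,"dy":0.3,"dz":0,"rx":0,"ry":0,"rz":0},{"dx":0,"dy":0.3,"dz":0,"rx":0,"ry":0,"rz":0},{"dx":0,"dy":0.3,"dz":0,"rx":0,"ry":0,"rz":0},{"dx":0,"dy":0.3,"dz":0,"rx":0,"ry":0,"rz":0},{"dx":0,"dy":0.3,"dz":0,"rx":0,"ry":0,"rz":0},{"dx":0,"dy":0.3,"dz":0,"rx":0,"ry":0,"rz":0},{"dx":0,"dy":0,"dz":0,"rx":0,"ry":0,"rz":0},{"dx":0,"dy":0,"dz":0,"rx":0,"ry":0,"rz":0}]'
```

```text
time_s: 6.15
eef_pos: [0.5995, 0.0238, 0.0849]
tcp_rot: [-180.0, 0.0, -175.7]
wrist_force: [1.0, -1.2, -1.6]
grip_width: 0.023
grasp_force: 59.3
time_s: 6.95
eef_pos: [0.5929, 0.1123, 0.0848]
tcp_rot: [-180.0, -0.0, -175.7]
wrist_force: [-0.1, -0.9, -1.4]
grip_width: 0.023
grasp_force: 59.4
```

```bash
python3 -m pendant '[{"dx":0,"dy":0,"dz":-0.6,"rx":0,"ry":0,"rz":0},{"dx":0,"dy":0,"dz":-0.6,"rx":0,"ry":0,"rz":0},{"dx":0.17,"dy":-0.7,"dz":0,"rx":0,"ry":0,"rz":0},{"dx":0.17,"dy":-0.7,"dz":0,"rx":0,"ry":0,"rz":0},{"dx":0.17,"dy":-0.7,"dz":0,"rx":0,"ry":0,"rz":0},{"dx":0.17,"dy":-0.7,"dz":0,"rx":0,"ry":0,"rz":0},{"dx":0.17,"dy":-0.7,"dz":0,"rx":0,"ry":0,"rz":0},{"dx":0,"dy":0,"dz":0,"rx":0,"ry":0,"rz":0}]'
python3 - <<'E'
from h import *
g,K,W=cam("side")
im=cv2.resize(g[145:230,230:330,::-1],None,fx=7,fy=7,interpolation=cv2.INTER_CUBIC)
cv2.imwrite("pics/s4.png",im)
o=manip.get_obs();print(o["eef_pos"])
E
```

```text
time_s: 7.75
eef_pos: [0.5627, -0.0699, 0.1449]
tcp_rot: [-180.0, -0.0, -176.0]
wrist_force: [0.7, 0.6, -1.0]
grip_width: 0.0231
grasp_force: 59.5
[ 0.56309884 -0.06817659  0.14487261]
```

View pics/s4.png

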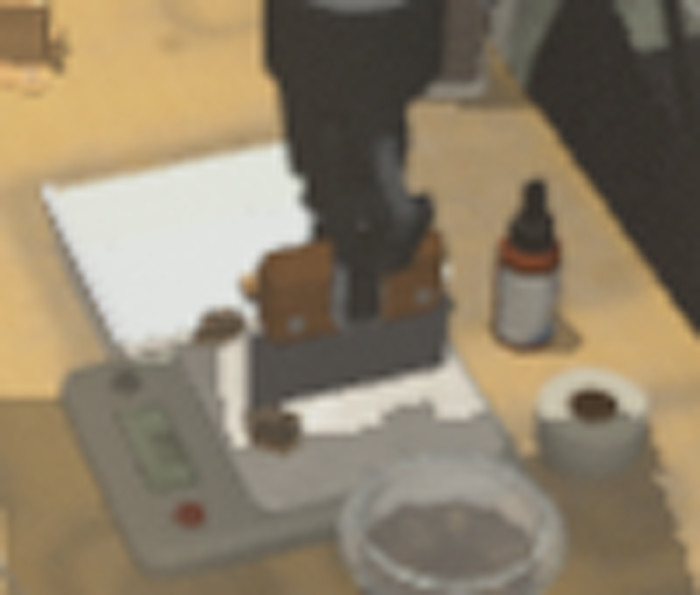

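Lane A is clear. One chip is left at (273,428), and another at (222,325) has shifted towards the tray. I'll check that lane B covers both.

```bash
python3 - <<'E'
from h import *
g,K,W=cam("side")
X=np.array([.9973,.0732]);Y=np.array([-.0732,.9973])
for u,v in((222,325),(200,330),(273,428),(250,432),(290,430)):
    p=ray(K,W,(230+u/7,145+v/7),.038)[:2]-[.580,-.004];print(u,v,(p@X).round(4),(p@Y).round(4))
E
python3 -m pendant '[{"dx":0.06,"dy":0,"dz":0.6,"rx":0,"ry":0,"rz":0},{"dx":0,"dy":0,"dz":0.5,"rx":0,"ry":0,"rz":0},{"dx":0,"dy":0,"dz":0.1,"rx":0,"ry":0,"rz":0},{"dx":0,"dy":0,"dz":0,"rx":0,"ry":0,"rz":0},{"dx":0,"dy":0,"dz":0,"rx":0,"ry":0,"rz":0}]'
```

```text
222 325 -0.0377 0.0526
200 330 -0.0493 0.0525
273 428 -0.0389 -0.0274
250 432 -0.0503 -0.0265
290 430 -0.0317 -0.0314
time_s: 8.35
eef_pos: [0.5614, -0.0654, 0.0854]
tcp_rot: [-180.0, 0.1, -175.7]
wrist_force: [-0.0, -0.4, -1.4]
grip_width: 0.023
grasp_force: 59.4
```

Both chips are inside lane B's reach, so I'll sweep.

```bash
python3 -m pendant '[{"dx":0,"dy":0.2,"dz":0,"rx":0,"ry":0,"rz":0},{"dx":0,"dy":0.3,"dz":0,"rx":0,"ry":0,"rz":0},{"dx":0,"dy":0.3,"dz":0,"rx":0,"ry":0,"rz":0},{"dx":0,"dy":0.3,"dz":0,"rx":0,"ry":0,"rz":0},{"dx":0,"dy":0.3,"dz":0,"rx":0,"ry":0,"rz":0},{"dx":0,"dy":0.3,"dz":0,"rx":0,"ry":0,"rz":0}]'
python3 -m pendant '[{"dx":0,"dy":0.3,"dz":0,"rx":0,"ry":0,"rz":0},{"dx":0,"dy":0.3,"dz":0,"rx":0,"ry":0,"rz":0},{"dx":0,"dy":0.3,"dz":0,"rx":0,"ry":0,"rz":0},{"dx":0,"dy":0.3,"dz":0,"rx":0,"ry":0,"rz":0},{"dx":0,"dy":0.3,"dz":0,"rx":0,"ry":0,"rz":0},{"dx":0,"dy":0.3,"dz":0,"rx":0,"ry":0,"rz":0},{"dx":0,"dy":0,"dz":0,"rx":0,"ry":0,"rz":0}]'
python3 -m pendant '[{"dx":0,"dy":0,"dz":-0.7,"rx":0,"ry":0,"rz":0},{"dx":0,"dy":0,"dz":-0.7,"rx":0,"ry":0,"rz":0},{"dx":0,"dy":0,"dz":-0.6,"rx":0,"ry":0,"rz":0},{"dx":0,"dy":0.9,"dz":0,"rx":0,"ry":0,"rz":0},{"dx":0,"dy":0.9,"dz":0,"rx":0,"ry":0,"rz":0},{"dx":0,"dy":0.9,"dz":0,"rx":0,"ry":0,"rz":0},{"dx":0,"dy":0.9,"dz":0,"rx":0,"ry":0,"rz":0},{"dx":0,"dy":0.9,"dz":0,"rx":0,"ry":0,"rz":0}]'
python3 - <<'E'
from h import *
f,K,W=cam("top");np.savez("t3.npz",f=f,K=K,W=W)
g,K,W=cam("side");np.savez("s3.npz",f=g,K=K,W=W)
im=np.zeros((400,800,3),np.uint8);im[:,:400]=cv2.resize(f[135:235,180:280,::-1],None,fx=4,fy=4,interpolation=cv2.INTER_CUBIC)
im[:400,400:]=cv2.resize(g[145:245,225:325,::-1],None,fx=4,fy=4,interpolation=cv2.INTER_CUBIC)
cv2.imwrite("pics/t5.png",im)
o=manip.get_obs();print(o["eef_pos"])
E
```

```text
time_s: 8.95
eef_pos: [0.5541, 0.0204, 0.0849]
tcp_rot: [-180.0, 0.0, -175.7]
wrist_force: [0.2, -0.3, -0.7]
grip_width: 0.0234
grasp_force: 59.4
time_s: 9.65
eef_pos: [0.5475, 0.1105, 0.0848]
tcp_rot: [180.0, 0.0, -175.6]
wrist_force: [0.1, 0.0, -0.5]
grip_width: 0.0234
grasp_force: 59.4
time_s: 10.45
eef_pos: [0.5305, 0.3344, 0.1849]
tcp_rot: [-180.0, 0.0, -175.8]
wrist_force: [1.2, -0.1, -0.3]
grip_width: 0.0234
grasp_force: 59.5
[0.53044601 0.33783502 0.18496493]
```

View pics/t5.png

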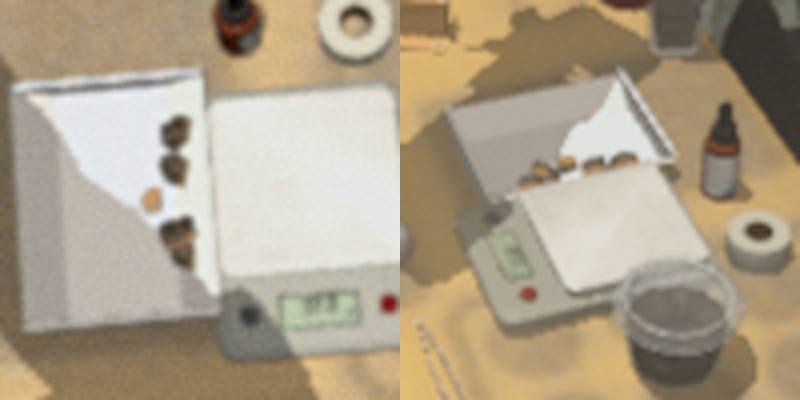

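All five bits lie in the tray in the top crop, at (176,132), (174,168), (152,200), (178,230) and (182,255), and the plate is bare. I'll check their distance from the scale numerically and work out the return move.

Run:
```python
from h import *
d=np.load("t3.npz");f,K,W=d["f"],d["K"],d["W"]
X=np.array([.9973,.0732]);Y=np.array([-.0732,.9973])
c=f[135:235,180:280].astype(int)
m=((c.max(2)<125)|(c[:,:,0]-c[:,:,2]>45)).astype(np.uint8);m[:, 51:]=0;m[:24]=0;m[70:]=0;m[:,:30]=0
n,l,s,ce=cv2.connectedComponentsWithStats(m)
for i in range(1,n):
    if s[i,4]<6: continue
    q=np.argwhere(l==i)
    P=np.array([ray(K,W,(180+b,135+a),.018)[:2]-[.5697,.136] for a,b in q])
    print(s[i,4],"x",(P@X).min().round(3),(P@X).max().round(3),"y",(P@Y).min().round(3),(P@Y).max().round(3))
o=manip.get_obs();p=o["eef_pos"];print(p,o["tcp_rot"])
R_=R.from_euler('xyz',o["tcp_rot"],degrees=True).as_matrix()
print("to rest over, tool axes units",(R_.T@(np.array([.4534,.3776,p[2]])-p)/.05).round(3))
```

```text
68 x 0.011 0.058 y -0.053 -0.034
21 x -0.008 0.006 y -0.03 -0.02
72 x -0.051 -0.016 y -0.051 -0.03
[0.53044601 0.33783502 0.18496493] [ 1.79892276e+02  8.57597827e-02 -1.75499430e+02]
to rest over, tool axes units [ 1.474  0.914 -0.   ]
```

```bash
python3 -m pendant '[{"dx":0.74,"dy":0.46,"dz":0,"rx":0,"ry":0,"rz":0},{"dx":0.735,"dy":0.455,"dz":0,"rx":0,"ry":0,"rz":0},{"dx":0,"dy":0,"dz":0,"rx":0,"ry":0,"rz":0.088},{"dx":0,"dy":0,"dz":0,"rx":0,"ry":0,"rz":0.088},{"dx":0,"dy":0,"dz":0,"rx":0,"ry":0,"rz":0.088},{"dx":0,"dy":0,"dz":0.4,"rx":0,"ry":0,"rz":0},{"dx":0,"dy":0,"dz":0,"rx":0,"ry":0,"rz":0},{"dx":0,"dy":0,"dz":0,"rx":0,"ry":0,"rz":0}]'
python3 - <<'E'
from h import *
ps=[]
o=manip.get_obs();p=o["eef_pos"];R_=R.from_euler('xyz',o["tcp_rot"],degrees=True).as_matrix();print(p,o["tcp_rot"],(R_.T@(np.array([.4534,.3776,.0583])-p)/.05).round(3))
E
```

```text
time_s: 11.35
eef_pos: [0.4537, 0.3724, 0.1646]
tcp_rot: [-179.9, -0.0, 160.5]
wrist_force: [-0.3, 0.9, -0.4]
grip_width: 0.0231
grasp_force: 59.6
[0.45367604 0.37241761 0.16459895] [-1.79926600e+02 -3.91708938e-02  1.60509428e+02] [0.038 0.099 2.126]
```

```bash
python3 -m pendant '[{"dx":0.035,"dy":0.095,"dz":0.5,"rx":0,"ry":0,"rz":0},{"dx":0,"dy":0,"dz":0.5,"rx":0,"ry":0,"rz":0},{"dx":0,"dy":0,"dz":0,"rx":0,"ry":0,"rz":0},{"dx":0,"dy":0,"dz":0,"rx":0,"ry":0,"rz":0}]'
```

```text
time_s: 11.75
eef_pos: [0.454, 0.378, 0.1154]
tcp_rot: [-180.0, -0.0, 160.5]
wrist_force: [0.5, -0.0, -1.2]
grip_width: 0.0234
grasp_force: 59.6
```

```bash
python3 -m pendant '[{"dx":0,"dy":0,"dz":0.3,"rx":0,"ry":0,"rz":0},{"dx":0,"dy":0,"dz":0.3,"rx":0,"ry":0,"rz":0},{"dx":0,"dy":0,"dz":0.3,"rx":0,"ry":0,"rz":0},{"dx":0,"dy":0,"dz":0.2,"rx":0,"ry":0,"rz":0},{"dx":0,"dy":0,"dz":0,"rx":0,"ry":0,"rz":0},{"dx":0,"dy":0,"dz":0,"rx":0,"ry":0,"rz":0}]'
```

```text
time_s: 12.35
eef_pos: [0.4536, 0.3779, 0.059]
tcp_rot: [-180.0, -0.0, 160.5]
wrist_force: [1.0, -0.7, -1.8]
grip_width: 0.0232
grasp_force: 60.5
```

```bash
python3 -m pendant '[{"dx":0,"dy":0,"dz":0,"rx":0,"ry":0,"rz":0},{"dx":0,"dy":0,"dz":0,"rx":0,"ry":0,"rz":0},{"dx":0,"dy":0,"dz":0,"rx":0,"ry":0,"rz":0},{"dx":0,"dy":0,"dz":0,"rx":0,"ry":0,"rz":0},{"dx":0,"dy":0,"dz":0,"rx":0,"ry":0,"rz":0},{"dx":0,"dy":0,"dz":0,"rx":0,"ry":0,"rz":0}]' 1
python3 -m pendant '[{"dx":0,"dy":0,"dz":-0.4,"rx":0,"ry":0,"rz":0},{"dx":0,"dy":0,"dz":-0.8,"rx":0,"ry":0,"rz":0},{"dx":0,"dy":0,"dz":-0.8,"rx":0,"ry":0,"rz":0},{"dx":0,"dy":0,"dz":-0.8,"rx":0,"ry":0,"rz":0},{"dx":0,"dy":0,"dz":-0.7,"rx":0,"ry":0,"rz":0},{"dx":0,"dy":0,"dz":0,"rx":0,"ry":0,"rz":0},{"dx":0,"dy":0,"dz":0,"rx":0,"ry":0,"rz":0}]'
python3 - <<'E'
from h import *
f,K,W=cam("wrist")
w1=np.load("w1.npz")
g=lambda f,K,W:((f[:,:,0].astype(int)-f[:,:,2]>35)&(f[:,:,0]<150))
m=g(f,K,W)[90:260,200:310];n,l,s,c=cv2.connectedComponentsWithStats(m.astype(np.uint8));i=1+s[1:,4].argmax();print("now",s[i],(c[i]+[200,90]),ray(K,W,c[i]+[200,90],.096))
m=g(w1["f"],0,0)[90:260,200:310];n,l,s,c=cv2.connectedComponentsWithStats(m.astype(np.uint8));i=1+s[1:,4].argmax();print("then",s[i],(c[i]+[200,90]),ray(w1["K"],w1["W"],c[i]+[200,90],.096))
o=manip.get_obs();p=o["eef_pos"];print(p)
R_=R.from_euler('xyz',o["tcp_rot"],degrees=True).as_matrix();
for k in((.4914,-.0603,.2),(.4840,.0394,.2)):print((R_.T@(np.array(k)-p)/.05).round(3))
E
```

```text
time_s: 12.95
eef_pos: [0.4538, 0.3781, 0.0599]
tcp_rot: [180.0, 0.0, 160.5]
wrist_force: [-0.7, 0.6, 0.7]
grip_width: 0.0853
grasp_force: 0.0
time_s: 13.65
eef_pos: [0.454, 0.3783, 0.2357]
tcp_rot: [179.9, 0.1, 160.5]
wrist_force: [-0.3, -0.1, -1.4]
grip_width: 0.0854
grasp_force: 0.0
now [   0   27  110  143 7340] [251.14359673 212.82697548] [0.48631333 0.36664743 0.096     ]
then [   0   24  110  146 7547] [251.84271896 211.97535445] [0.48663144 0.36152524 0.096     ]
[0.45338628 0.37776449 0.23435627]
[-3.64  -8.005  0.69 ]
[-2.835 -6.175  0.69 ]
```

```bash
python3 -m pendant '[{"dx":-0.364,"dy":-0.8,"dz":0,"rx":0,"ry":0,"rz":0},{"dx":-0.364,"dy":-0.8,"dz":0,"rx":0,"ry":0,"rz":0},{"dx":-0.364,"dy":-0.8,"dz":0,"rx":0,"ry":0,"rz":0},{"dx":-0.364,"dy":-0.8,"dz":0,"rx":0,"ry":0,"rz":0},{"dx":-0.364,"dy":-0.8,"dz":0,"rx":0,"ry":0,"rz":0},{"dx":-0.364,"dy":-0.8,"dz":0,"rx":0,"ry":0,"rz":0},{"dx":-0.364,"dy":-0.8,"dz":0,"rx":0,"ry":0,"rz":0},{"dx":-0.364,"dy":-0.8,"dz":0,"rx":0,"ry":0,"rz":0}]' 0 30
python3 -m pendant '[{"dx":-0.364,"dy":-0.8,"dz":0.3,"rx":0,"ry":0,"rz":0},{"dx":-0.364,"dy":-0.8,"dz":0.3,"rx":0,"ry":0,"rz":0},{"dx":0,"dy":0,"dz":0.6,"rx":0,"ry":0,"rz":0},{"dx":0,"dy":0,"dz":0,"rx":0,"ry":0,"rz":0},{"dx":0,"dy":0,"dz":0,"rx":0,"ry":0,"rz":0}]'
python3 - <<'E'
from h import *
f,K,W=cam("wrist");o=manip.get_obs();print(o["eef_pos"])
h=cv2.cvtColor(f,cv2.COLOR_RGB2HSV)
q=proj(K,W,[[.4914,-.0603,.0235],[.4840,.0394,.0235]]);print("pred px",q)
m=((h[:,:,0]<8)|(h[:,:,0]>172))&(h[:,:,1]>150)&(h[:,:,2]>60)
n,l,s,c=cv2.connectedComponentsWithStats(m.astype(np.uint8))
for i in range(1,n):
    if s[i,4]>40: print(s[i],c[i],ray(K,W,c[i],.0235))
x,y=q[1].astype(int)
print(f.shape, f[max(y-1,0):y+2,max(x-1,0):x+2].mean((0,1)) if 0<=x<512 and 0<=y<384 else "off")
# top view for placement of chips/scraper
cv2.imwrite("pics/w6.png",f[:,:,::-1])
E
```

```text
time_s: 14.5
eef_pos: [0.4831, 0.0261, 0.2332]
tcp_rot: [-179.9, -0.2, 160.5]
wrist_force: [1.2, 0.5, 0.2]
grip_width: 0.0004
grasp_force: 0.0
time_s: 15.0
eef_pos: [0.4907, -0.0593, 0.1737]
tcp_rot: [-180.0, -0.2, 160.5]
wrist_force: [-0.2, 0.0, 0.7]
grip_width: -0.0002
grasp_force: 0.0
[ 0.49162071 -0.05909822  0.17468314]
pred px [[251.04056107 179.23276138]
 [344.36479501 139.51894589]]
(384, 512, 3) [69.         69.88888889 67.11111111]
```

Run:
```python
from h import *
f=cv2.imread("pics/w6.png")[:,:,::-1].astype(int)
K=manip.get_image("wrist")["mtx"];_,K,W=cam("wrist")
sub=f[150:210,220:285];m=(sub[:,:,0]-sub[:,:,1]>25).astype(np.uint8)
n,l,s,c=cv2.connectedComponentsWithStats(m)
for i in range(1,n):
    if s[i,4]>15:print("on",s[i],c[i]+[220,150],ray(K,W,c[i]+[220,150],.0235))
sub=f[115:165,318:372].max(2);m=(sub<95).astype(np.uint8)
n,l,s,c=cv2.connectedComponentsWithStats(m)
for i in range(1,n):
    if s[i,4]>15:print("unit",s[i],c[i]+[318,115],ray(K,W,c[i]+[318,115],.0235))
```

```text
on [ 25  25  14  13 138] [251.26811594 181.12318841] [ 0.49589637 -0.06060937  0.0235    ]
unit [  0   0  36  15 421] [333.62470309 120.57482185] [0.46519226 0.03472599 0.0235    ]
unit [ 18  19  15  15 184] [343.17934783 140.95652174] [0.48731671 0.03860761 0.0235    ]
```

```bash
python3 -m pendant '[{"dx":-0.045,"dy":0,"dz":0.7,"rx":0,"ry":0,"rz":0},{"dx":0,"dy":0,"dz":0.8,"rx":0,"ry":0,"rz":0},{"dx":0,"dy":0,"dz":0.7,"rx":0,"ry":0,"rz":0},{"dx":0,"dy":0,"dz":0.5,"rx":0,"ry":0,"rz":0},{"dx":0,"dy":0,"dz":0.18,"rx":0,"ry":0,"rz":0},{"dx":0,"dy":0,"dz":0,"rx":0,"ry":0,"rz":0},{"dx":0,"dy":0,"dz":0,"rx":0,"ry":0,"rz":0}]'
python3 -m pendant '[{"dx":0,"dy":0,"dz":0.05,"rx":0,"ry":0,"rz":0},{"dx":0,"dy":0,"dz":0.05,"rx":0,"ry":0,"rz":0},{"dx":0,"dy":0,"dz":0,"rx":0,"ry":0,"rz":0}]'
```

```text
time_s: 15.85
eef_pos: [0.4951, -0.0603, 0.0321]
tcp_rot: [180.0, 0.1, 160.6]
wrist_force: [0.9, 0.4, -0.1]
grip_width: -0.0002
grasp_force: 0.0
time_s: 16.15
eef_pos: [0.4943, -0.0605, 0.0263]
tcp_rot: [180.0, 0.1, 160.5]
wrist_force: [-0.7, -0.0, 0.7]
grip_width: 0.0002
grasp_force: 0.0
```

```bash
python3 -m pendant '[{"dx":0,"dy":0,"dz":0.04,"rx":0,"ry":0,"rz":0},{"dx":0,"dy":0,"dz":0.03,"rx":0,"ry":0,"rz":0},{"dx":0,"dy":0,"dz":0,"rx":0,"ry":0,"rz":0}]'
python3 -m pendant '[{"dx":0,"dy":0,"dz":0.02,"rx":0,"ry":0,"rz":0},{"dx":0,"dy":0,"dz":0,"rx":0,"ry":0,"rz":0}]'
```

```text
time_s: 16.45
eef_pos: [0.4943, -0.0605, 0.0224]
tcp_rot: [180.0, 0.0, 160.5]
wrist_force: [-1.0, 0.9, 2.9]
grip_width: -0.0002
grasp_force: 1.6
time_s: 16.65
eef_pos: [0.4943, -0.0605, 0.0215]
tcp_rot: [180.0, 0.0, 160.5]
wrist_force: [-1.0, -0.2, 7.0]
grip_width: 0.0001
grasp_force: 3.0
```

```bash
python3 -m pendant '[{"dx":0,"dy":0,"dz":0.02,"rx":0,"ry":0,"rz":0},{"dx":0,"dy":0,"dz":0,"rx":0,"ry":0,"rz":0},{"dx":0,"dy":0,"dz":0,"rx":0,"ry":0,"rz":0}]'
```

```text
time_s: 16.95
eef_pos: [0.4943, -0.0606, 0.0209]
tcp_rot: [180.0, 0.0, 160.5]
wrist_force: [-1.2, -0.8, 10.3]
grip_width: 0.0
grasp_force: 5.2
```

```bash
python3 -m pendant '[{"dx":0,"dy":0,"dz":0.03,"rx":0,"ry":0,"rz":0},{"dx":0,"dy":0,"dz":0,"rx":0,"ry":0,"rz":0}]'
python3 -m pendant '[{"dx":0,"dy":0,"dz":-0.5,"rx":0,"ry":0,"rz":0},{"dx":0,"dy":0,"dz":-0.6,"rx":0,"ry":0,"rz":0},{"dx":0,"dy":0,"dz":0,"rx":0,"ry":0,"rz":0},{"dx":0,"dy":0,"dz":0,"rx":0,"ry":0,"rz":0}]'
python3 - <<'E'
from h import *
o=manip.get_obs();p=o["eef_pos"];R_=R.from_euler('xyz',o["tcp_rot"],degrees=True).as_matrix();print(p,(R_.T@(np.array([.486,.0390,p[2]])-p)/.05).round(3))
E
```

```text
time_s: 17.15
eef_pos: [0.4944, -0.0606, 0.0205]
tcp_rot: [180.0, 0.0, 160.5]
wrist_force: [-5.9, -0.1, 26.4]
grip_width: 0.0
grasp_force: 13.3
time_s: 17.55
eef_pos: [0.4943, -0.0605, 0.0741]
tcp_rot: [180.0, 0.1, 160.5]
wrist_force: [0.1, -0.3, -0.3]
grip_width: 0.0001
grasp_force: 0.0
[ 0.49427382 -0.06048855  0.0741069 ] [ 8.200e-01  1.821e+00 -1.000e-03]
```

```bash
python3 -m pendant '[{"dx":0.41,"dy":0.91,"dz":0,"rx":0,"ry":0,"rz":0},{"dx":0.41,"dy":0.91,"dz":0,"rx":0,"ry":0,"rz":0},{"dx":0,"dy":0,"dz":0,"rx":0,"ry":0,"rz":0},{"dx":0,"dy":0,"dz":0.5,"rx":0,"ry":0,"rz":0},{"dx":0,"dy":0,"dz":0.4,"rx":0,"ry":0,"rz":0},{"dx":0,"dy":0,"dz":0.1,"rx":0,"ry":0,"rz":0},{"dx":0,"dy":0,"dz":0.06,"rx":0,"ry":0,"rz":0},{"dx":0,"dy":0,"dz":0,"rx":0,"ry":0,"rz":0}]'
python3 -m pendant '[{"dx":0,"dy":0,"dz":0.02,"rx":0,"ry":0,"rz":0},{"dx":0,"dy":0,"dz":0,"rx":0,"ry":0,"rz":0}]'
```

```text
time_s: 18.35
eef_pos: [0.4838, 0.0389, 0.0209]
tcp_rot: [-179.9, -0.2, 160.5]
wrist_force: [-6.4, 4.2, 10.4]
grip_width: -0.0003
grasp_force: 5.3
time_s: 18.55
eef_pos: [0.4839, 0.0389, 0.0206]
tcp_rot: [-179.9, -0.2, 160.5]
wrist_force: [-8.3, 3.8, 18.1]
grip_width: 0.0001
grasp_force: 9.0
```

```bash
python3 -m pendant '[{"dx":0,"dy":0,"dz":-0.5,"rx":0,"ry":0,"rz":0},{"dx":0,"dy":0,"dz":-0.9,"rx":0,"ry":0,"rz":0},{"dx":0,"dy":0,"dz":-0.9,"rx":0,"ry":0,"rz":0},{"dx":0.8,"dy":0,"dz":-0.4,"rx":0,"ry":0,"rz":0},{"dx":0.8,"dy":0,"dz":0,"rx":0,"ry":0,"rz":0},{"dx":0,"dy":0,"dz":0,"rx":0,"ry":0,"rz":0},{"dx":0,"dy":0,"dz":0,"rx":0,"ry":0,"rz":0}]'
python3 - <<'E'
from h import *
f,K,W=cam("top");g,K,W=cam("side")
r=lambda a,k:cv2.resize(a[:,:,::-1],None,fx=k,fy=k,interpolation=cv2.INTER_CUBIC)
im=np.zeros((600,800,3),np.uint8);im[:300,:800]=r(f[140:240,95:295],4)[:300,:800]
im[300:,:]=r(g[125:225,190:323],6)[:300*2:2,::1][:300,:798].shape and np.pad(r(g[125:225,180:380],3),((0,0),(0,200),(0,0)))
cv2.imwrite("pics/end.png",im)
E
```

```text
time_s: 19.25
eef_pos: [0.4099, 0.0656, 0.1552]
tcp_rot: [180.0, 0.0, 160.5]
wrist_force: [0.7, 0.1, 0.6]
grip_width: -0.0
grasp_force: 0.0
```

View pics/end.png

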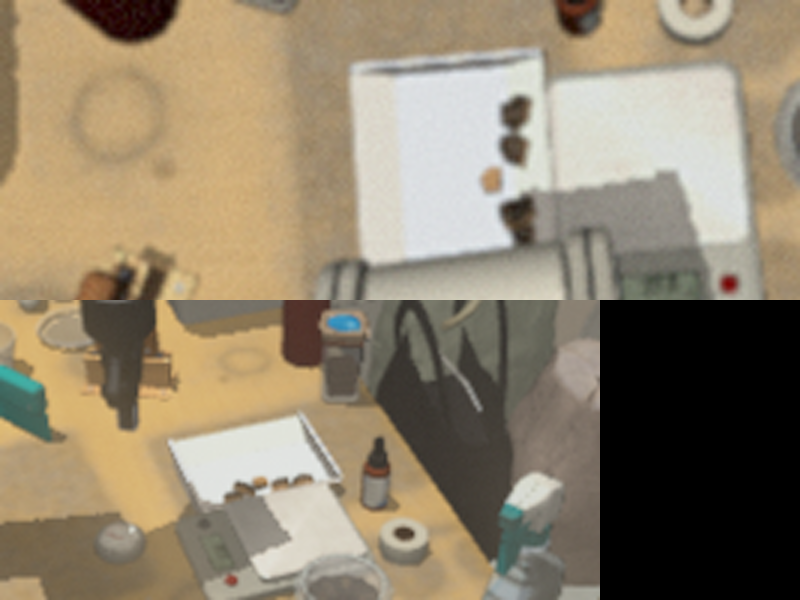

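The plate is bare and the bark lies in the tray at (490–520, 110–220). The rest is partly cropped at (130,280), so I'll check the scraper by comparing it with the first top image.

Run:
```python
from h import *
a=np.load("top.npz")["f"];b,_,_=cam("top")
A=cv2.cvtColor(a,cv2.COLOR_RGB2GRAY);B=cv2.cvtColor(b,cv2.COLOR_RGB2GRAY)
for n,(x0,x1,y0,y1) in dict(scraper=(104,126,205,240),grip=(104,118,205,238)).items():
    m=cv2.matchTemplate(B[y0-5:y1+5,x0-5:x1+5],A[y0:y1,x0:x1],cv2.TM_CCOEFF_NORMED);_,v,_,l=cv2.minMaxLoc(m);print(n,v,np.array(l)-5)
R_=lambda f:((f[200:250,95:130,0].astype(int)-f[200:250,95:130,2]>50)&(f[200:250,95:130,0]<160))
for f in(a,b):
    n,l,s,c=cv2.connectedComponentsWithStats(R_(f).astype(np.uint8));i=1+s[1:,4].argmax();print(s[i],c[i])
```

```text
scraper 0.9208115339279175 [ 0 -1]
grip 0.8617991805076599 [ 2 -5]
[ 11   7  19  30 229] [19.89082969 21.58951965]
[ 10   5  24  34 262] [19.36259542 21.75572519]
```

```bash
python3 -c "
from plant import manip
print(manip.finish_job())"
```

```text
the job is handed in; nothing more can be done
None
```

I handed the job in at about 19 s of robot time, but the hand-in returned no verdict: all five bits of bark are in the tray at least 15 mm clear of the scale, the scraper is back in its rest (checked only by matching the top image, to within about 3 mm), and the on/zero key and then the unit key were each pressed fully down and released.

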